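Find the hidden notch in the carton stop rail with the stop post

ROBOT

A 6-joint arm with a two-finger parallel gripper is mounted at the origin on the work surface. World frame = base frame: x ahead of the robot, y to its left, z up, the work surface at z = 0. Lengths are in m, angles in rad, forces in N, time in s.
With the tool pointing down it reaches from about 0.25 to 0.8 m from the base axis. Payload 8.5 kg.
Tool frame: the origin (TCP) lies on the centre line of the jaws, within the pads' length; the fingertips stand 11 mm ahead of it and the grasp point (between the pads) lies 8 mm behind it; z points along the fingers, y is the direction in which the jaws open and shut (so a half turn about z gives the same grasp; the last joint's range is limited). The gripper opens to 85 mm and grips with 20 to 120 N. Pads are 22 mm wide; open, the fingers measure 114 mm over their backs; the gripper's body (76 mm by 85 mm) begins 54 mm behind the grasp point. The pads swing forward as they close: fully open they stand 13 mm farther back than shut.
Start: joints at [1.242, 0.238, -0.013, 1.319, 0, 1.571], TCP at [0.17, 0.497, 0.242] pointing down, gripper open.
Joint ranges: [-2.66, 2.66], [-1.03, 1.9], [-1.14, 1.46], [-1.82, 2.27], [-1.45, 1.34], [-3.14, 3.14]. Speed limits (rad/s): [2.22, 2.22, 2.79, 3.14, 3.14, 3.14].

INTERFACE

Orientations are given as a unit quaternion [x, y, z, w].
In Python, from plant import observe, camera, job_done, look_for, mark_of gives the robot as it stands.
- The arm moves only by the tool play_rows, never from a script. Its arguments are lists of equal length, an entry for each row: "offset": the shift along the tool's x, y, z in m, a list of three; "turn": the turn, a rotation vector about the tool's x, y, z in degrees, a list of three; "fingers": the opening, from 0 (shut) to 1 (fully open). In form: {"offset": [[dx, dy, dz], ...], "turn": [[rx, ry, rz], ...], "fingers": [fingers, ...]}. A call has 1 to 20 rows; each row shifts and turns the pose as measured when the row begins, along the tool's axes as they then stand; what a row does not reach is not made up. A row lasts 1/10 s, in which the tool goes at most 50 mm and 8.59 degrees, less where a joint would pass 70% of its speed; a pose out of reach is approached as far as the arm can. A call is refused whole if a number of a shift passes 0.05 or a number of a turn 8.59, either way. A call with a gripper value outside its range is refused whole. The fingers move at their own pace and stop on an object; the grip force is fixed at half the most. Time passes only in rows, so rows that do not move let the fingers close. It gives the time, the measured TCP pose, the force and the opening at its end, in the units of the state.
- observe(): the state, without advancing time (a new reading comes with each control period).
- camera(name): name is "side" or "top"; returns a dict with "pixels" (400x640x3 uint8, red, green, blue), "z_map" (400x640 float32, m along the optical axis (not along the pixel's ray), 0 where there is no reading), "K" (3x3 intrinsics, pixels), "rvec" (rotation vector, rad) and "tvec" (3), from world to camera coordinates, as OpenCV has them. Camera axes: x right, y down, z forward; pixel columns grow to the right and rows downward; lengths in m; the calibration is good to about 2 mm. A picture is of the moment at which its call begins.
- job_done(): hands the job in, once; it reports no verdict.
Trained networks look in a picture, given as the dict that the camera call returned (one of the last four; its "shot" number tells which), for a name from the list of things; names that differ only in an ending like _2 or _b are one class to them, and where a whole thing is asked for, a point or a joint stands for the part that bears it (a point fixed in the world has none). Each returns a list of dicts, best first, with "score" (0 to 1); they miss things now and then, are a little off and sometimes report something else, mostly with a low value. They report only what shows in the picture. A call takes as long as a camera call. They do not tell look-alikes from the thing itself.
- look_for(picture, name): "point" ([x, y, z] in m, in world coordinates, good to about 4 mm: the middle of the surface that is visible of it).
- mark_of(picture, name): "point" ([x, y, z] in m, in world coordinates, good to about 4 mm: a listed point, or the origin of a listed thing).
The state is a dict: "time": time; "joint_positions": joint angles; "qd": joint speeds; "effort": joint torques, N m; "position": TCP position; "ee_rot": TCP orientation; "ft_force": force on the tool from outside, world axes, zero at the start; "ft_torque": the same for the moment, N m; "width": finger opening in m.
Only numpy, scipy, OpenCV 4.12 (cv2) and the standard library are available. Lean on these libraries where they do the work, as an engineer would, in place of code of your own. Each camera call takes 0.05 s, during which the arm holds its last target. There are 200 camera calls.

TASK

Take the orange-handled stop post out of its wooden stand and put its sprung foot in through the square window of the blue carton stop rail, then drag it gently along the slot, foot pressed lightly on the hidden ledges, until it drops into the hidden notch, and stop there. Let the post down so that its collar sits flush on the rail with the foot in the notch, and let go. Do not force the post against the rail, and leave the pots and the tape roll alone.

Things in the scene. Friction and masses are not known exactly. Their poses are not given: they have to be found in the camera images.
- rail: Fixed blue carton stop rail, 76 mm wide (x), 310 mm long (y from -87.5 to 222.5 mm), flat aluminium cover with its top at z=38 mm. Origin: on the bench under the centre of the square entry window in the cover. From the window a slot runs on x=0 along the rail's +y to y=138 mm, 22 mm wide at y=15, narrowing to 14 mm at y=27; the rest of the cover is closed (yellow patch on the tail, at y=-50 mm).
- window (a point): Centre of the 30 x 30 mm entry window, on the cover's top face (rail frame 0, 0, 38 mm); axes as the rail. Inside the rail, under the 6 mm cover, is a 40 mm wide cavity with a level ledge along each side of its middle, tops at z=20 mm, on which the post's foot slides. The ledges under the window are unbroken.
- slot_end (a point): Closed far end of the slot, on the cover's top face (rail frame 0, 138, 38 mm); axes as the rail. Between window and slot end both ledges are broken at the same place by one hidden notch, 27 mm long in y, bottom at z=10 mm. It cannot be seen or measured: its middle lies somewhere from y=49 to y=111 mm. Its ends are upright walls that stop a foot that has dropped in.
- stand: Fixed wooden block 75 x 75 x 42 mm high with a square hole (26 mm) in its top, 34 mm deep, in which the post stands. Origin: centre of the underside, z up.
- post: Loose stop post, 0.15 to 0.21 kg. Origin: centre of the underside of its round steel collar (38 mm diameter, 6 mm thick), z up. Above the collar an orange handle, 26 x 26 mm (faces along its x and y), from 6 to 60 mm above the origin. It starts in the stand, collar on the stand's top. Home in the rail: collar on the cover, origin 38 mm above the bench.
- foot: The post's sprung brass foot: a disc 22 mm across and 8 mm thick on an 8 mm stem; it slides only along the post's z. Origin: on the post's axis, 26 mm above its sole (so at the post's origin while the spring is free). Pressed up, it moves into the post by at most 12 mm against a spring: 1.6 N at first, plus 0.4 N per mm.
- foot_sole (a point): Centre of the sole (underside) of the foot, 26 mm below the post's origin when the spring is free; axes as the post. In the notch with the collar down on the cover the sole is 12 mm above the bench; on the unbroken ledges the free foot holds the collar 8 mm above the cover.
- bigpot: Bystander: blue glazed pot, 124 mm across, 95 mm high. Origin: centre of the underside.
- smallpot: Bystander: small green glazed bowl, 84 mm across, 55 mm high. Origin: centre of the underside.
- tape: Bystander: roll of yellow packing tape lying flat, 100 mm across, 48 mm high. Origin: centre of the underside.
Mind the look-alikes: they are no part of the job. Leave any red look-alike of the stand alone. There is more than one size of the post; the job needs the larger.

How it is judged:
On the way, in this order (a step that is already met when the one before it is completed fails the run):
1. the post is lifted out of the stand, upright (z of foot_sole in the frame of stand above 0.045 m and angle between post's own z axis and vertical below 0.2 rad), for 0.1 s.
2. the foot slides under the cover on the ledges, past the window (y of foot_sole in the frame of rail above 0.018 m and z of foot_sole in the frame of rail between 0.0165 and 0.0225 m), for 0.05 s.
At the end, for the whole second after the job is handed in: The post stands upright (within 0.06 rad) and at rest in the rail's slot, between 30 and 130 mm along it, within 6 mm of its middle line, let go, its collar on the cover (origin less than 39.8 mm above the bench) and its sole in the notch (less than 14.5 mm above the bench) (z of foot_sole in the frame of rail below 0.0145 m and z of post in the frame of rail between 0.036 and 0.0398 m and y of foot_sole in the frame of rail between 0.03 and 0.13 m and x of post in the frame of rail between -0.006 and 0.006 m and angle between post's own z axis and vertical below 0.06 rad and linear speed of post below 0.01 m/s); the robot touches nothing.
It fails at once if the foot is forced against the rail with more than 20 N (contact force between foot and rail above 20 N).
It fails at once if the post is slammed or jammed against the rail with more than 80 N (contact force between post and rail above 80 N).
It fails at once if the robot pushes on the rail with more than 20 N (contact force between any of the fingers, the arm and rail above 20 N).
It fails at once if a pot or the tape roll is moved by more than 15 mm (distance of any of bigpot, smallpot, tape from where it was at the start of the episode above 0.015 m).
It also fails if it takes over 48 s, if anything falls off the work surface, if the arm or the gripper's body presses on something with over 40 N, if the wrist force passes 120 N, or if a joint passes its speed limit or range.

## Working session

There is one attempt and no reset: what is moved stays moved. The work goes in short steps, Python scripts to look and compute and a tool call to move; the robot and the scene stay as the last step left them, time stands still between calls to the robot, and variables do not carry over. Pictures are saved under pics/ and viewed, about 8 in all and at most 12, crops included, and the job is handed in when it is done.

Besides the shell and the picture viewer there is one more tool, called as name(argument=value, ...), one argument or row to a line, values as JSON. play_rows: Moves the arm, as the interface text tells. Its arguments: {"type":"object","properties":{"offset":{"type":"array","items":{"type":"array","items":{"type":"number"}}},"turn":{"type":"array","items":{"type":"array","items":{"type":"number"}}},"fingers":{"type":"array","items":{"type":"number"}}},"required":["offset","turn","fingers"]}

```bash
mkdir -p pics; ls
cat > h.py <<'E'
import numpy as np, cv2
from plant import *
def shot(n):
    return camera(n)
def save(p,f,crop=None,scale=1):
    im=p["pixels"][:,:,::-1]
    if crop: u0,v0,u1,v1=crop; im=im[v0:v1,u0:u1]
    cv2.imwrite("pics/"+f,cv2.resize(im,None,fx=scale,fy=scale,interpolation=cv2.INTER_CUBIC))
def proj(p,X):
    return cv2.projectPoints(np.array(X,float).reshape(-1,1,3),np.array(p["rvec"],float),np.array(p["tvec"],float),np.array(p["K"],float),None)[0].reshape(-1,2)
def world(p,uv,z=None):
    K=np.array(p["K"]);R=cv2.Rodrigues(np.array(p["rvec"],float))[0];t=np.array(p["tvec"],float).ravel()
    out=[]
    for u,v in np.atleast_2d(uv):
        d=np.linalg.inv(K)@[u,v,1]
        c=-R.T@t; r=R.T@d
        s=(z-c[2])/r[2] if z is not None else p["z_map"][int(round(v)),int(round(u))]
        out.append(c+s*r)
    return np.array(out)
E
python3 - <<'E'
from h import *
s=observe(); print({k:np.round(v,3) for k,v in s.items()})
for n in("top","side"):
    p=shot(n); save(p,n+"0.png"); print(n,np.round(-cv2.Rodrigues(np.array(p["rvec"]))[0].T@np.array(p["tvec"]).ravel(),3))
    for nm in("rail","window","slot_end","stand","post","foot_sole","bigpot","smallpot","tape"):
        for d in mark_of(p,nm)[:4]: print(nm,np.round(d["point"],3),round(d["score"],2),proj(p,d["point"]).round()[0])
E
```

```text
pics
{'time': np.float64(0.0), 'joint_positions': array([ 1.242,  0.239, -0.014,  1.319, -0.   ,  1.571]), 'qd': array([ 0.001, -0.   ,  0.002, -0.   ,  0.   ,  0.001]), 'effort': array([-0.0000e+00, -5.3878e+01,  3.4644e+01,  1.9000e-02, -0.0000e+00,
        0.0000e+00]), 'position': array([0.169, 0.496, 0.242]), 'ee_rot': array([ 0.164,  0.987, -0.001, -0.   ]), 'ft_force': array([ 0.166, -0.045, -0.135]), 'ft_torque': array([ 0.016, -0.002,  0.003]), 'width': np.float64(0.085)}
top [ 0.322 -0.025  1.26 ]
rail [ 0.498 -0.112 -0.   ] 0.97 [348. 235.]
window [ 0.502 -0.113  0.04 ] 0.61 [350. 231.]
window [ 0.476 -0.31   0.041] 0.41 [432. 240.]
slot_end [0.504 0.028 0.038] 0.57 [292. 231.]
stand [ 0.471 -0.311  0.001] 0.91 [428. 244.]
stand [ 0.342 -0.327 -0.002] 0.85 [438. 296.]
post [ 0.475 -0.31   0.043] 0.78 [432. 240.]
post [ 0.438 -0.403  0.02 ] 0.5 [469. 256.]
foot_sole [ 0.474 -0.309  0.044] 0.52 [431. 241.]
bigpot [ 0.778 -0.122 -0.   ] 0.58 [349. 128.]
smallpot [ 0.512  0.301 -0.002] 0.93 [183. 232.]
tape [0.771 0.149 0.005] 0.96 [244. 132.]
side [ 0.096 -1.001  0.794]
rail [ 0.499 -0.114  0.002] 0.97 [306. 247.]
slot_end [0.5   0.023 0.038] 0.67 [284. 207.]
stand [ 0.34  -0.333  0.003] 0.67 [283. 331.]
post [ 0.469 -0.312  0.039] 0.91 [334. 290.]
post [ 0.431 -0.401  0.017] 0.66 [338. 332.]
foot_sole [ 0.503 -0.112  0.038] 0.6 [307. 235.]
foot_sole [ 0.437 -0.402  0.003] 0.35 [341. 336.]
bigpot [ 0.778 -0.125 -0.001] 0.78 [402. 219.]
smallpot [ 0.514  0.294 -0.   ] 0.72 [253. 173.]
tape [ 0.768  0.146 -0.001] 0.65 [349. 174.]
```

View pics/top0.png

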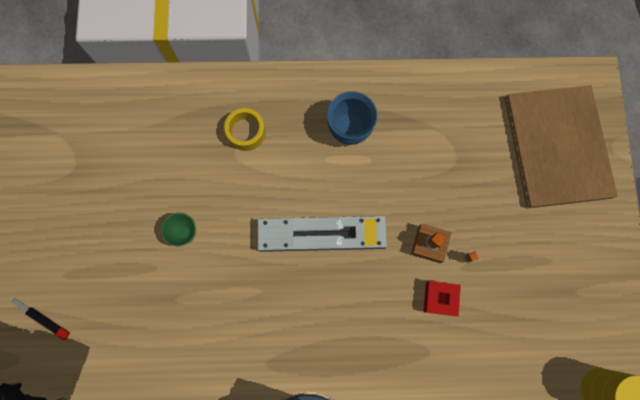

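Run:
```python
from h import *
p=shot("top"); q=shot("side")
im=np.vstack([cv2.resize(p["pixels"][200:310,270:490],None,fx=3.2,fy=2.7*3.2/2.7*.8),cv2.resize(q["pixels"][200:350,240:460],None,fx=3.2,fy=3.2*.62)])
cv2.imwrite("pics/c1.png",im[:,:,::-1]); print(im.shape)
# window: depth under the cover; handle top
zp=p["z_map"]
vv,uu=np.mgrid[200:310,260:490]
W=np.array([world(p,(u,v))[0] for u,v in zip(uu.ravel(),vv.ravel())])
np.save("W.npy",np.c_[W,uu.ravel(),vv.ravel()])
hsv=cv2.cvtColor(p["pixels"],cv2.COLOR_RGB2HSV)[200:310,260:490].reshape(-1,3)
org=(hsv[:,0]>5)&(hsv[:,0]<18)&(hsv[:,1]>170)&(hsv[:,2]>120)
for nm,c in(("A",(.475,-.31)),("B",(.438,-.403))):
    m=org&(np.hypot(W[:,0]-c[0],W[:,1]-c[1])<.045)
    if m.sum(): 
        zt=np.percentile(W[m,2],90); t=m&(W[:,2]>zt-.006); uv=np.c_[uu.ravel(),vv.ravel()][t].astype(np.float32)
        print(nm,m.sum(),zt,cv2.minAreaRect(uv),world(p,cv2.minAreaRect(uv)[0],zt), cv2.minAreaRect(np.float32(world(p,uv,zt)[:,:2]*1000)))
# rail cover edges
m=(W[:,2]>.03)&(W[:,2]<.045)&(abs(W[:,0]-.5)<.06)&(W[:,1]>-.22)&(W[:,1]<.14)
print("rail",cv2.minAreaRect(np.float32(W[m,:2]*1000)))
```

```text
(580, 704, 3)
A 120 0.10422569270008246 ((438.4878234863281, 238.89028930664062), (10.619816780090332, 10.151294708251953), 38.65980529785156) [[ 0.4702853  -0.31123959  0.10422569]] ((470.3070983886719, -311.23077392578125), (23.873523712158203, 23.93577003479004), 49.021427154541016)
B 48 0.06438794817982854 ((473.4000549316406, 255.80001831054688), (7.155416965484619, 6.260990142822266), 63.43495178222656) [[ 0.4338138  -0.40095774  0.06438795]] ((433.69647216796875, -401.0079040527344), (16.61046028137207, 15.135486602783203), 22.703304290771484)
rail ((499.6637268066406, -47.648345947265625), (77.15286254882812, 305.0978088378906), 0.07632958143949509)
```

View pics/c1.png

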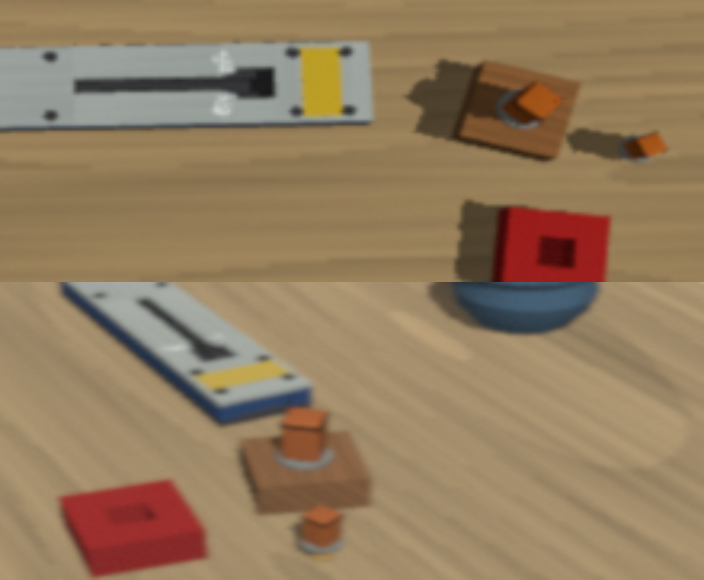

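Candidates in the top view are the large post in the wooden stand at about (438,239), the small post on the bench at (473,256), which is a look-alike, and the red stand at (442,298), also a look-alike. I choose the large one in the wooden stand; its measured top height of 104 mm fits the expected 102 mm. Next I measure the yaws and the slot line.

```bash
cat >> h.py <<'E'
def orange(p,u0,v0,u1,v1,k=6):
    im=cv2.resize(p["pixels"][v0:v1,u0:u1],None,fx=k,fy=k,interpolation=cv2.INTER_CUBIC)
    h=cv2.cvtColor(im,cv2.COLOR_RGB2HSV); return im,h,lambda uv:(np.asarray(uv,float)+.5)/k-.5+[u0,v0]
E
python3 - <<'E'
from h import *
p=shot("top")
im,h,f=orange(p,424,226,454,254)
# print top face by brightness
g=cv2.resize(p["pixels"][228:252,424:452],None,fx=1,fy=1)
print(g[:,:,0])
z=p["z_map"][228:252,424:452]; print((z*1000).round().astype(int))
# slot
im,h,f=orange(p,280,215,375,250)
gray=im.max(2); m=(gray<90)
n,l,st,c=cv2.connectedComponentsWithStats(m.astype(np.uint8))
i=max((j for j in range(1,n) if st[j][4]>3000),key=lambda j:-abs(f(c[j])[1]-233))
v,u=np.nonzero(l==i); X=world(p,f(np.c_[u,v]),.038)
print(st[i],X.min(0),X.max(0))
for y in np.arange(-.135,.035,.008):
    a=X[abs(X[:,1]-y)<.0015]
    if len(a): print(round(y,3),(a[:,0].min()*1000).round(1),(a[:,0].max()*1000).round(1))
# yellow patch & cover edges
print("K",p["K"])
E
```

```text
[[122 123 126 129 130 132 132 132 132 132 130 129 131 132 137 142 144 149
  150 151 153 153 153 152 153 154 154 154]
 [121 120 120 121 124 126 128 131 131 132 132 133 132 131 131 133 133 136
  138 144 149 150 152 153 154 153 154 154]
 [126 125 121 121 120 120 122 123 125 127 130 131 131 129 130 131 131 131
  131 133 134 138 145 149 149 150 151 151]
 [133 130 129 127 125 123 121 121 122 122 123 123 119 118 128 129 130 130
  131 131 130 131 132 133 136 139 139 142]
 [127 128 132 134 132 130 128 126 125 123 119 110 101 120 137 131 123 125
  129 129 131 131 130 130 129 131 131 137]
 [ 89  97 121 127 128 133 134 131 129 121 104  93 110 140 152 142 127 123
  123 125 126 127 127 128 129 128 130 140]
 [ 64  69  83  87  97 119 124 119 115  99  80  99 136 155 159 158 153 135
  122 122 123 123 123 124 125 125 130 145]
 [ 63  62  62  61  67  82  85  82  78  71  87 128 155 160 160 163 163 151
  132 125 123 122 123 123 123 125 134 151]
 [ 65  65  63  60  61  63  65  63  59  78 122 152 160 161 161 161 162 161
  154 142 131 126 126 125 124 126 139 154]
 [ 68  66  61  60  61  64  64  62  77 117 149 1
[... 5099 characters left out ...]
5 1220 1225 1221
  1222 1223 1222 1217 1223 1221 1219 1219 1224 1261 1267 1266 1263 1263]]
[   81    69   374    71 13717] [ 0.48536663 -0.12642536  0.038     ] [0.51392136 0.02441399 0.038     ]
-0.127 487.3 513.4
-0.119 485.4 513.9
-0.111 485.9 513.7
-0.103 486.0 513.4
-0.095 490.6 509.0
-0.087 493.2 505.9
-0.079 494.2 505.3
-0.071 493.9 505.0
-0.063 493.7 505.1
-0.055 493.4 505.3
-0.047 493.6 505.4
-0.039 493.7 505.2
-0.031 493.4 505.3
-0.023 493.6 505.4
-0.015 493.7 505.2
-0.007 493.9 504.5
0.001 493.2 504.7
0.009 493.8 504.8
0.017 493.9 504.9
0.025 493.6 504.2
K [[508.62604151   0.         318.49860059]
 [  0.         508.62604151 207.56067815]
 [  0.           0.           1.        ]]
```

play_rows(
  offset=[
    [-0.03,-0.037,0],
    [-0.03,-0.037,0],
    [-0.03,-0.037,0],
    [-0.03,-0.037,0],
    [-0.03,-0.037,0],
    [-0.03,-0.037,0],
    [-0.03,-0.037,0],
    [-0.03,-0.037,0],
    [-0.03,-0.037,0],
    [-0.03,-0.037,0],
    [-0.03,-0.037,0],
    [-0.03,-0.037,0],
    [-0.03,-0.037,0],
    [-0.03,-0.037,0],
    [-0.03,-0.037,0],
    [-0.03,-0.037,0],
  ],
  turn=[
    [0,0,0],
    [0,0,0],
    [0,0,0],
    [0,0,0],
    [0,0,0],
    [0,0,0],
    [0,0,0],
    [0,0,0],
    [0,0,0],
    [0,0,0],
    [0,0,0],
    [0,0,0],
    [0,0,0],
    [0,0,0],
    [0,0,0],
    [0,0,0],
  ],
  fingers=[0.65,0.65,0.65,0.65,0.65,0.65,0.65,0.65,0.65,0.65,0.65,0.65,0.65,0.65,0.65,0.65],
)

```text
time: 2.75
position: [0.4412, -0.2407, 0.2438]
ee_rot: [0.159, 0.987, 0.002, 0.006]
ft_force: [1.4, 0.3, 0.9]
width: 0.0557
```

```bash
cat >> h.py <<'E'
from scipy.spatial.transform import Rotation as Rn
def plan(t,yaw=None):
    s=observe(); R=Rn.from_quat(s["ee_rot"]); M=R.as_matrix()
    print("t",round(s["time"],2),"pos",np.round(s["position"],4),"jaw",np.degrees(np.arctan2(M[1,1],M[0,1])).round(2),"z",M[:,2].round(4),"w",s["width"],"F",np.round(s["ft_force"],2),"q",np.round(s["joint_positions"],2))
    print("d_tool",np.round(M.T@(np.array(t)-s["position"]),4))
    y=np.radians(yaw) if yaw is not None else np.arctan2(M[1,1],M[0,1])
    T=np.c_[[np.sin(y),-np.cos(y),0],[np.cos(y),np.sin(y),0],[0,0,-1]]
    print("turn",np.degrees((R.inv()*Rn.from_matrix(T)).as_rotvec()).round(2))
E
python3 -c "
from h import *
plan([.4705,-.311,.2],50)"
```

```text
t 2.75 pos [ 0.4412 -0.2407  0.2438] jaw 71.68 z [ 0.0129  0.0024 -0.9999] w 0.05573196893485046 F [1.37 0.29 0.88] q [-0.5   0.19 -0.07  1.3   0.01 -0.18]
d_tool [-0.0495 -0.0578  0.044 ]Traceback (most recent call last):
  File "<string>", line 3, in <module>
    plan([.4705,-.311,.2],50)
    ~~~~^^^^^^^^^^^^^^^^^^^^^
  File "h.py", line 30, in plan
    print("turn",np.degrees((R.inv()*Rn.from_matrix(T)).as_rotvec()).round(2))
                                     ~~~~~~~~~~~~~~^^^
  File "scipy/spatial/transform/_rotation.pyx", line 1143, in scipy.spatial.transform._rotation.Rotation.from_matrix
ValueError: Non-positive determinant (left-handed or null coordinate frame) in rotation matrix 0: [[ 0.76604444  0.64278761  0.        ]
 [-0.64278761  0.76604444  0.        ]
 [ 0.          0.         -1.        ]].
```

play_rows(
  offset=[
    [-0.025,-0.029,0.015],
    [-0.018,-0.021,0.015],
    [0,0,0],
    [0,0,0],
    [0,0,0],
    [0,0,0],
  ],
  turn=[
    [0,0,0],
    [0,0,0],
    [0,0,7.2],
    [0,0,7.2],
    [0,0,7.2],
    [0,0,0],
  ],
  fingers=[0.65,0.65,0.65,0.65,0.65,0.65],
)

```text
time: 3.35
position: [0.4687, -0.3126, 0.2102]
ee_rot: [0.351, 0.936, 0.003, 0.006]
ft_force: [-0.3, 0.3, 0.2]
width: 0.0555
```

```bash
sed -i 's/\[np.sin(y),-np.cos(y),0\]/[-np.sin(y),np.cos(y),0]/' h.py; python3 -c "
from h import *
plan([.4705,-.311,.13],50)
q=shot('side'); save(q,'s1.png',(260,180,420,340),4)"
```

```text
t 3.35 pos [ 0.4687 -0.3126  0.2102] jaw 48.88 z [ 0.0124  0.0018 -0.9999] w 0.05554183434154456 F [-0.32  0.3   0.19] q [-0.59  0.31  0.    1.26  0.01  0.13]
d_tool [0.0003 0.0017 0.0802]
turn [ 0.54  0.47 -1.12]
```

View pics/s1.png

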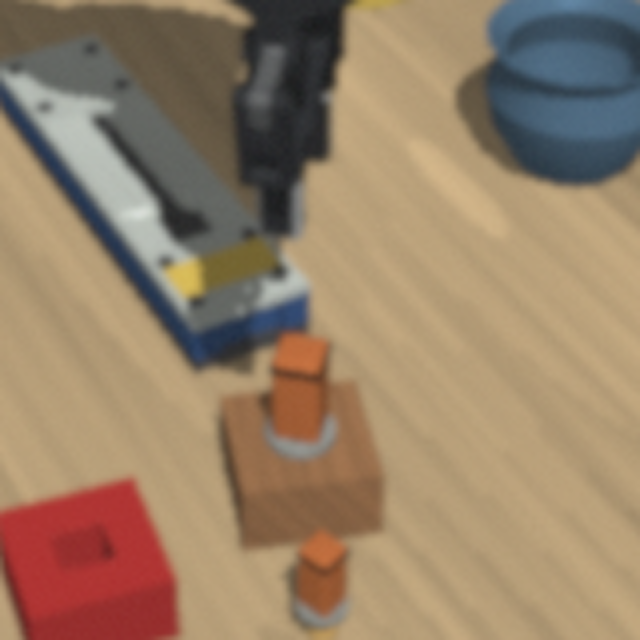

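The image shows the jaws hanging above the large post (crop about (300,390)), with the small post clear below at (320,580). I level the tool and descend.

play_rows(
  offset=[
    [0,0.0017,0.02],
    [0,0,0.03],
    [0,0,0.03],
    [0,0,0.02],
    [0,0,0],
    [0,0,0],
  ],
  turn=[
    [0.54,0.47,-1.1],
    [0,0,0],
    [0,0,0],
    [0,0,0],
    [0,0,0],
    [0,0,0],
  ],
  fingers=[0.65,0.65,0.65,0.65,0.65,0.65],
)

```text
time: 4.0
position: [0.4715, -0.3112, 0.1097]
ee_rot: [0.329, 0.944, -0.001, 0.002]
ft_force: [0.4, -0.8, 0.3]
width: 0.0556
```

```bash
python3 -c "
from h import *
plan([.4705,-.311,.076],50)"
```

```text
t 4.0 pos [ 0.4715 -0.3112  0.1097] jaw 51.64 z [ 0.0038 -0.0029 -1.    ] w 0.055592547103001724 F [ 0.37 -0.83  0.3 ] q [-0.58  0.38 -0.17  1.02 -0.    0.09]
d_tool [ 0.0011 -0.0004  0.0337]
turn [0.01 0.27 1.64]
```

play_rows(
  offset=[
    [0.001,0,0.012],
    [0,0,0.012],
    [0,0,0.008],
    [0,0,0],
    [0,0,0],
  ],
  turn=[
    [0,0.2,1.0],
    [0,0,0],
    [0,0,0],
    [0,0,0],
    [0,0,0],
  ],
  fingers=[0.65,0.65,0.65,0.65,0.65],
)

```text
time: 4.5
position: [0.4723, -0.3115, 0.0781]
ee_rot: [0.336, 0.942, -0.001, 0.003]
ft_force: [-0.6, -0.7, 0.7]
width: 0.0556
```

play_rows(
  offset=[
    [0,0,0],
    [0,0,0],
    [0,0,0],
    [0,0,0],
    [0,0,0],
    [0,0,0],
    [0,0,0],
  ],
  turn=[
    [0,0,0],
    [0,0,0],
    [0,0,0],
    [0,0,0],
    [0,0,0],
    [0,0,0],
    [0,0,0],
  ],
  fingers=[0.1,0.1,0.1,0.1,0.1,0.1,0.1],
)

```text
time: 5.2
position: [0.4725, -0.3116, 0.0787]
ee_rot: [0.336, 0.942, -0.001, 0.003]
ft_force: [-0.7, -0.2, -0.4]
width: 0.0255
```

```bash
python3 -c "
from h import *
plan([.4705,-.311,.076],50)"
```

```text
t 5.2 pos [ 0.4725 -0.3116  0.0787] jaw 50.74 z [ 0.0053 -0.0033 -1.    ] w 0.025491704562077458 F [-0.68 -0.18 -0.43] q [-0.58  0.4  -0.21  0.95  0.    0.1 ]
d_tool [ 0.002  -0.0008  0.0027]
turn [0.05 0.35 0.74]
```

play_rows(
  offset=[
    [0,0,-0.01],
    [0,0,-0.02],
    [0,0,-0.025],
    [0,0,-0.02],
    [0,0,0],
    [0,0,0],
    [0,0,0],
  ],
  turn=[
    [0,0,0],
    [0,0,0],
    [0,0,0],
    [0,0,0],
    [0,0.2,0],
    [0,0,0],
    [0,0,0],
  ],
  fingers=[0.1,0.1,0.1,0.1,0.1,0.1,0.1],
)

```text
time: 5.9
position: [0.4717, -0.3111, 0.1576]
ee_rot: [0.336, 0.942, 0.0, 0.001]
ft_force: [-0.4, 1.2, -2.4]
width: 0.0253
```

```bash
python3 -c "
from h import *
plan([.4995,-.1135,.150])
q=shot('side'); save(q,'s2.png',(260,200,400,320),5)"
```

```text
t 5.9 pos [ 0.4717 -0.3111  0.1576] jaw 50.74 z [ 2.e-03 -4.e-04 -1.e+00] w 0.0253079785170681 F [-0.4   1.21 -2.38] q [-0.58  0.34 -0.08  1.14  0.    0.1 ]
d_tool [0.1036 0.1705 0.0076]
turn [ 0.05  0.1  -0.  ]
```

View pics/s2.png

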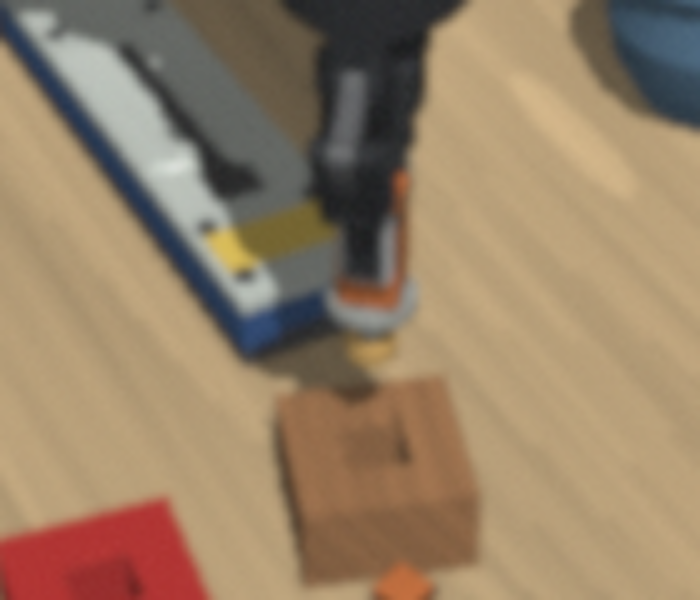

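play_rows(
  offset=[
    [0.015,0.025,0],
    [0.022,0.037,0],
    [0.022,0.037,0],
    [0.022,0.037,0.01],
    [0.012,0.02,0.01],
    [0,0,0.005],
    [0,0,0],
    [0,0,0],
  ],
  turn=[
    [0,0,0],
    [0,0,0],
    [0,0,0],
    [0,0,0],
    [0,0,0],
    [0,0,0],
    [0,0,0],
    [0,0,0],
  ],
  fingers=[0.1,0.1,0.1,0.1,0.1,0.1,0.1,0.1],
)

```text
time: 6.75
position: [0.4956, -0.1255, 0.1242]
ee_rot: [0.337, 0.941, -0.0, -0.004]
ft_force: [-0.5, 0.4, -0.9]
width: 0.0252
```

```bash
python3 -c "
from h import *
plan([.4995,-.1135,.11])
q=shot('side')
s=observe();M=Rn.from_quat(s['ee_rot']).as_matrix();P=s['position']
C=P+M@[.002,0,.0367]; S=P+M@[.002,0,.0627]
print('pred origin',C,proj(q,C),'sole',S,proj(q,S),proj(q,S+[.01,0,0])-proj(q,S),proj(q,S+[0,.01,0])-proj(q,S))
im=q['pixels'].copy()
k=6;u0,v0=270,195
b=cv2.resize(im[v0:v0+95,u0:u0+110],None,fx=k,fy=k,interpolation=cv2.INTER_CUBIC)
th=np.linspace(0,2*np.pi,60)
def ring(c,r,col):
    pts=proj(q,[c+M@[r*np.cos(t),r*np.sin(t),0] for t in th]); cv2.polylines(b,[np.int32(((pts-[u0,v0]+.5)*k))],True,col,1)
ring(C,.019,(255,0,0)); ring(S,.011,(0,255,0))
w=proj(q,[[.4845,-.1285,.038],[.5145,-.1285,.038],[.5145,-.0985,.038],[.4845,-.0985,.038]]); cv2.polylines(b,[np.int32((w-[u0,v0]+.5)*k)],True,(255,0,255),1)
cv2.imwrite('pics/s3.png',b[:,:,::-1])
for n in ('foot_sole','post'):
  print(n,[(np.round(d['point'],4),round(d['score'],2)) for d in mark_of(q,n)[:3]])"
```

```text
t 6.75 pos [ 0.4956 -0.1255  0.1242] jaw 50.6 z [-0.0084  0.0028 -1.    ] w 0.025194769807993404 F [-0.54  0.43 -0.92] q [-0.25  0.29 -0.26  1.03  0.    0.44]
d_tool [0.0045 0.0118 0.0142]
turn [-0.18 -0.47 -0.  ]
pred origin [ 0.49381637 -0.12440697  0.08760403] [[305.16642725 222.25465455]] sole [ 0.49359988 -0.12433579  0.06160502] [[305.41483539 231.04044633]] [[ 3.76025554 -1.19956927]] [[-1.80782052 -2.22683128]]
foot_sole [(array([ 0.4955, -0.1235,  0.0637]), 0.58), (array([ 0.4364, -0.4005,  0.0015]), 0.44)]
post [(array([ 0.4344, -0.3998,  0.0169]), 0.52)]
```

View pics/s3.png

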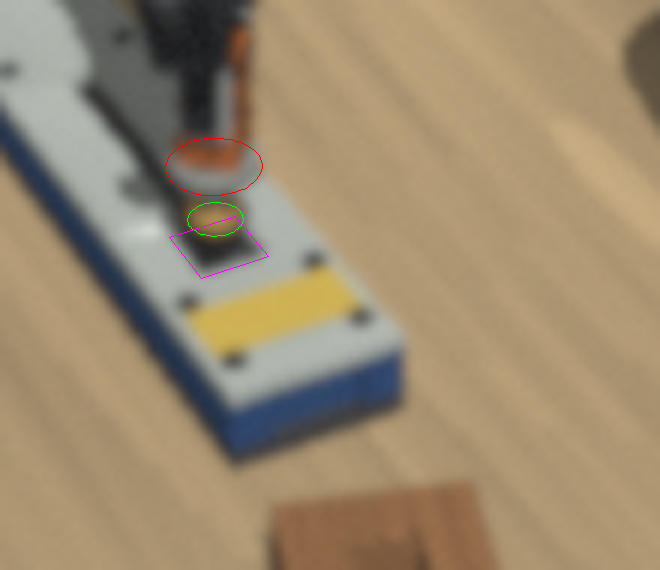

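play_rows(
  offset=[
    [0.003,0.013,0],
    [0,0,0],
    [0,0,0],
    [0,0,0],
  ],
  turn=[
    [-0.18,-0.47,0],
    [0,0,0],
    [0,0,0],
    [0,0,0],
  ],
  fingers=[0.1,0.1,0.1,0.1],
)

```text
time: 7.3
position: [0.5029, -0.1152, 0.1255]
ee_rot: [0.339, 0.941, 0.0, 0.002]
ft_force: [-0.1, -0.6, -3.0]
width: 0.0253
```

```bash
cat >> h.py <<'E'
O=np.array([.4995,-.1125,0])
def st():
    s=observe();M=Rn.from_quat(s['ee_rot']).as_matrix();P=s['position']
    C=P+M@[.002,0,.0367]-O; S=P+M@[.002,0,.0627]-O
    print("t",round(s["time"],2),"origin(rail mm)",(C*1e3).round(2),"freesole",(S*1e3).round(2),"tilt deg",np.degrees(M[:2,2]).round(2),"F",np.round(s["ft_force"],2),"T",np.round(s["ft_torque"],2),"w",round(s["width"],4))
    print("tx",M[:,0].round(3),"ty",M[:,1].round(3)); return C,S,M
def need(y,z,x=0):
    C,S,M=st(); print("d_tool for origin ->",(x,y,z),(M.T@(np.array([x,y,z])/1e3-C)).round(4))
    T=np.c_[np.cross(M[:,1]*[1,1,0],[0,0,-1.]),M[:,1]*[1,1,0],[0,0,-1.]]
    print("turn",np.degrees(Rn.from_matrix(M.T@T).as_rotvec()).round(2))
E
python3 -c "
from h import *
for i in range(1): need(0,43)
for d in mark_of(shot('side'),'foot_sole')[:1]: print(d)
for d in mark_of(shot('top'),'window')[:2]: print(d)
"
```

```text
t 7.3 origin(rail mm) [ 1.97 -1.48 88.81] freesole [ 2.06 -1.51 62.81] tilt deg [ 0.2  -0.05] F [-0.1  -0.6  -3.02] T [-0.04  0.04  0.03] w 0.0253
tx [-0.77   0.638 -0.003] ty [0.638 0.77  0.001]
d_tool for origin -> (0, 0, 43) [ 0.0026 -0.0002  0.0458]
turn [ 0.08  0.18 -0.  ]
{'point': [0.4345, -0.4006, 0.0005], 'score': 0.58}
```

play_rows(
  offset=[
    [0.0025,0,0.012],
    [0,0,0.012],
    [0,0,0.006],
    [0,0,0],
    [0,0,0],
  ],
  turn=[
    [0,0.1,0],
    [0,0,0],
    [0,0,0],
    [0,0,0],
    [0,0,0],
  ],
  fingers=[0.1,0.1,0.1,0.1,0.1],
)

```text
time: 8.0
position: [0.4999, -0.1134, 0.0924]
ee_rot: [0.339, 0.941, 0.0, 0.0]
ft_force: [0.4, 0.2, -1.4]
width: 0.0254
```

```bash
python3 -c "
from h import *
need(0,43)
save(shot('side'),'s4.png',(270,195,370,280),6)"
```

```text
t 8.0 origin(rail mm) [-1.15  0.4  55.65] freesole [-1.14  0.42 29.65] tilt deg [0.02 0.04] F [ 0.41  0.21 -1.39] T [ 0.01  0.08 -0.01] w 0.0254
tx [-0.77   0.639  0.   ] ty [0.639 0.77  0.001]
d_tool for origin -> (0, 0, 43) [-0.0011  0.0004  0.0127]
turn [ 0.04 -0.01  0.  ]
```

View pics/s4.png

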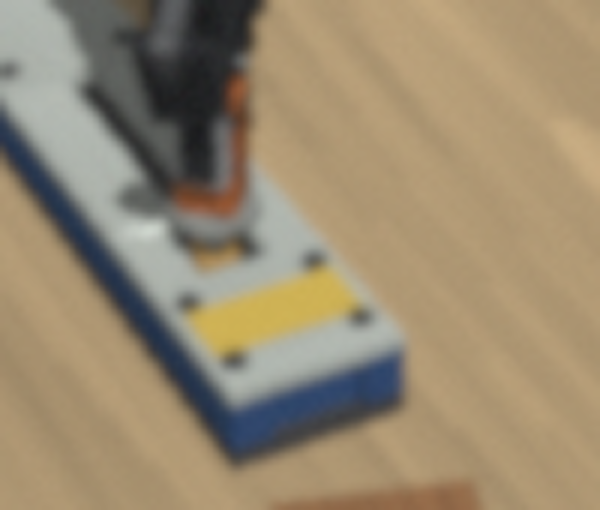

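Brass foot shows inside the window (crop 218,252), with dark gaps on both sides and no lateral force. I go down on to the ledge.

play_rows(
  offset=[
    [-0.001,0,0.004],
    [0,0,0.004],
    [0,0,0.003],
    [0,0,0.0],
    [0,0,0],
  ],
  turn=[
    [0,0,0],
    [0,0,0],
    [0,0,0],
    [0,0,0],
    [0,0,0],
  ],
  fingers=[0.1,0.1,0.1,0.1,0.1],
)

```text
time: 8.55
position: [0.5016, -0.1143, 0.0816]
ee_rot: [0.339, 0.941, 0.001, 0.001]
ft_force: [-0.6, 0.9, 0.5]
width: 0.0251
```

```bash
python3 -c "
from h import *
need(12,43)"
```

```text
t 8.55 origin(rail mm) [ 0.66 -0.51 44.91] freesole [ 0.73 -0.51 18.91] tilt deg [0.15 0.01] F [-0.64  0.93  0.51] T [-0.01  0.23 -0.03] w 0.0251
tx [-0.77   0.639 -0.002] ty [0.639 0.77  0.002]
d_tool for origin -> (0, 12, 43) [0.0085 0.0092 0.0019]
turn [ 0.1  0.1 -0. ]
```

play_rows(
  offset=[
    [0.0005,-0.0005,0.003],
    [0.001,0.0012,0.001],
    [0.0025,0.003,0],
    [0.0025,0.003,0],
    [0.0025,0.003,0],
    [0,0,0],
  ],
  turn=[
    [0,0,0],
    [0,0,0],
    [0,0,0],
    [0,0,0],
    [0,0,0],
    [0,0,0],
  ],
  fingers=[0.1,0.1,0.1,0.1,0.1,0.1],
)

```text
time: 9.15
position: [0.5021, -0.1011, 0.0786]
ee_rot: [0.34, 0.941, -0.0, 0.003]
ft_force: [-0.4, -2.1, 1.1]
width: 0.0255
```

```bash
python3 -c "
from h import *
need(25,42)"
```

```text
t 9.15 origin(rail mm) [ 1.27 12.55 41.84] freesole [ 1.41 12.48 15.84] tilt deg [ 0.32 -0.15] F [-0.36 -2.07  1.1 ] T [-0.32  0.08  0.05] w 0.0255
tx [-0.769  0.639 -0.006] ty [0.639 0.769 0.002]
d_tool for origin -> (0, 25, 42) [ 0.0089  0.0088 -0.0002]
turn [ 0.09  0.34 -0.  ]
```

play_rows(
  offset=[
    [0.0022,0.0012,0],
    [0.0018,0.0018,0],
    [0.0015,0.0018,0],
    [0.0015,0.0018,0],
    [0.0015,0.0018,0],
    [0.0015,0.0018,0],
    [0,0,0],
  ],
  turn=[
    [0,0.3,0],
    [0,0,0],
    [0,0,0],
    [0,0,0],
    [0,0,0],
    [0,0,0],
    [0,0,0],
  ],
  fingers=[0.1,0.1,0.1,0.1,0.1,0.1,0.1],
)

```text
time: 9.85
position: [0.501, -0.0854, 0.0787]
ee_rot: [0.34, 0.941, 0.001, 0.001]
ft_force: [0.7, -0.8, 1.7]
width: 0.0257
```

```bash
python3 -c "
from h import *
need(40,42)"
```

```text
t 9.85 origin(rail mm) [ 0.06 28.45 41.98] freesole [ 0.11 28.48 15.98] tilt deg [0.09 0.07] F [ 0.68 -0.79  1.67] T [-0.38 -0.   -0.02] w 0.0257
tx [-0.769  0.639 -0.001] ty [0.639 0.769 0.002]
d_tool for origin -> (0, 40, 42) [ 0.0074  0.0088 -0.    ]
turn [ 0.11  0.03 -0.  ]
```

play_rows(
  offset=[
    [0.0013,0.0015,0],
    [0.0013,0.0015,0],
    [0.0013,0.0015,0],
    [0.0013,0.0015,0],
    [0.0013,0.0015,0],
    [0,0,0],
  ],
  turn=[
    [0.1,0,0],
    [0,0,0],
    [0,0,0],
    [0,0,0],
    [0,0,0],
    [0,0,0],
  ],
  fingers=[0.1,0.1,0.1,0.1,0.1,0.1],
)

```text
time: 10.45
position: [0.5007, -0.0744, 0.0786]
ee_rot: [0.34, 0.941, 0.0, 0.0]
ft_force: [-0.8, -0.4, 1.6]
width: 0.0254
```

```bash
python3 -c "
from h import *
need(48,42)"
```

```text
t 10.45 origin(rail mm) [-0.3  39.36 41.94] freesole [-0.3  39.36 15.94] tilt deg [0.01 0.  ] F [-0.8  -0.35  1.6 ] T [-0.27 -0.06 -0.06] w 0.0254
tx [-0.769  0.639 -0.   ] ty [0.639 0.769 0.   ]
d_tool for origin -> (0, 48, 42) [ 0.0053  0.0068 -0.0001]
turn [ 0.01  0.01 -0.  ]
```

play_rows(
  offset=[
    [0.0008,0.001,0],
    [0.0008,0.001,0],
    [0.0008,0.001,0],
    [0.0008,0.001,0],
    [0.0008,0.001,0],
    [0.0008,0.001,0],
    [0.0008,0.001,0],
    [0.0008,0.001,0],
  ],
  turn=[
    [0,0,0],
    [0,0,0],
    [0,0,0],
    [0,0,0],
    [0,0,0],
    [0,0,0],
    [0,0,0],
    [0,0,0],
  ],
  fingers=[0.1,0.1,0.1,0.1,0.1,0.1,0.1,0.1],
)

```text
time: 11.25
position: [0.5009, -0.0635, 0.0786]
ee_rot: [0.34, 0.941, 0.0, 0.0]
ft_force: [0.1, -1.3, 0.8]
width: 0.0248
```

```bash
python3 -c "
from h import *
need(60,42)"
```

```text
t 11.25 origin(rail mm) [-0.16 50.3  41.93] freesole [-0.15 50.3  15.93] tilt deg [ 0.01 -0.  ] F [ 0.08 -1.3   0.81] T [-0.38  0.02  0.02] w 0.0248
tx [-0.769  0.639 -0.   ] ty [0.639 0.769 0.   ]
d_tool for origin -> (0, 60, 42) [ 0.0061  0.0076 -0.0001]
turn [ 0.    0.01 -0.  ]
```

play_rows(
  offset=[
    [0.0008,0.001,0],
    [0.0008,0.001,0],
    [0.0008,0.001,0],
    [0.0008,0.001,0],
    [0.0008,0.001,0],
    [0.0008,0.001,0],
    [0.0008,0.001,0],
  ],
  turn=[
    [0,0,0],
    [0,0,0],
    [0,0,0],
    [0,0,0],
    [0,0,0],
    [0,0,0],
    [0,0,0],
  ],
  fingers=[0.1,0.1,0.1,0.1,0.1,0.1,0.1],
)

```text
time: 11.95
position: [0.501, -0.0536, 0.0786]
ee_rot: [0.34, 0.941, 0.0, -0.0]
ft_force: [-0.4, -1.5, 1.8]
width: 0.0249
```

```bash
python3 -c "
from h import *
need(60,42)"
```

```text
t 11.95 origin(rail mm) [-5.000e-02  6.013e+01  4.190e+01] freesole [-5.000e-02  6.013e+01  1.590e+01] tilt deg [0. 0.] F [-0.37 -1.47  1.8 ] T [-0.31  0.01  0.01] w 0.0249
tx [-0.769  0.639  0.   ] ty [0.639 0.769 0.   ]
d_tool for origin -> (0, 60, 42) [-0.0001 -0.0001 -0.0001]
turn [ 0. -0.  0.]
```

play_rows(
  offset=[
    [0.0008,0.001,0],
    [0.0008,0.001,0],
    [0.0008,0.001,0],
    [0.0008,0.001,0],
    [0.0008,0.001,0],
    [0.0008,0.001,0],
  ],
  turn=[
    [0,0,0],
    [0,0,0],
    [0,0,0],
    [0,0,0],
    [0,0,0],
    [0,0,0],
  ],
  fingers=[0.1,0.1,0.1,0.1,0.1,0.1],
)

```text
time: 12.55
position: [0.5012, -0.0453, 0.0786]
ee_rot: [0.34, 0.941, 0.0, 0.0]
ft_force: [0.3, -2.8, 0.5]
width: 0.0253
```

```bash
python3 -c "
from h import *
need(80,42)"
```

```text
t 12.55 origin(rail mm) [ 0.17 68.51 41.94] freesole [ 0.18 68.51 15.94] tilt deg [0.01 0.  ] F [ 0.27 -2.82  0.47] T [-0.33 -0.02  0.02] w 0.0253
tx [-0.769  0.639 -0.   ] ty [0.639 0.769 0.   ]
d_tool for origin -> (0, 80, 42) [ 0.0075  0.0087 -0.0001]
turn [ 0.01  0.01 -0.  ]
```

play_rows(
  offset=[
    [0.0008,0.001,0],
    [0.0008,0.001,0],
    [0.0008,0.001,0],
    [0.0008,0.001,0],
    [0.0008,0.001,0],
  ],
  turn=[
    [0,0,0],
    [0,0,0],
    [0,0,0],
    [0,0,0],
    [0,0,0],
  ],
  fingers=[0.1,0.1,0.1,0.1,0.1],
)

```text
time: 13.05
position: [0.5013, -0.0382, 0.0786]
ee_rot: [0.34, 0.941, 0.0, -0.0]
ft_force: [0.6, -1.4, 1.4]
width: 0.0254
```

```bash
python3 -c "
from h import *
need(80,42)"
```

```text
t 13.05 origin(rail mm) [ 0.23 75.55 41.91] freesole [ 0.23 75.55 15.91] tilt deg [0.   0.01] F [ 0.58 -1.39  1.43] T [-0.34 -0.06 -0.05] w 0.0254
tx [-0.769  0.639  0.   ] ty [0.639 0.769 0.   ]
d_tool for origin -> (0, 80, 42) [ 0.003   0.0033 -0.0001]
turn [ 0.01 -0.    0.  ]
```

play_rows(
  offset=[
    [0.0008,0.001,0],
    [0.0008,0.001,0],
    [0.0008,0.001,0],
    [0.0008,0.001,0],
    [0.0008,0.001,0],
    [0.0008,0.001,0],
  ],
  turn=[
    [0,0,0],
    [0,0,0],
    [0,0,0],
    [0,0,0],
    [0,0,0],
    [0,0,0],
  ],
  fingers=[0.1,0.1,0.1,0.1,0.1,0.1],
)

```text
time: 13.65
position: [0.5014, -0.0299, 0.0786]
ee_rot: [0.34, 0.941, 0.0, -0.0]
ft_force: [-0.3, -1.1, 1.3]
width: 0.0253
```

```bash
python3 -c "
from h import *
need(80,42)"
```

```text
t 13.65 origin(rail mm) [ 0.35 83.89 41.89] freesole [ 0.35 83.89 15.89] tilt deg [-0.  0.] F [-0.33 -1.1   1.28] T [-0.34 -0.02  0.02] w 0.0253
tx [-0.769  0.639  0.   ] ty [0.639 0.769 0.   ]
d_tool for origin -> (0, 80, 42) [-0.0022 -0.0032 -0.0001]
turn [ 0. -0.  0.]
```

play_rows(
  offset=[
    [0.0009,0.0009,0],
    [0.0009,0.0009,0],
    [0.0009,0.0009,0],
    [0.0008,0.001,0],
    [0.0008,0.001,0],
    [0.0008,0.001,0],
  ],
  turn=[
    [0,0,0],
    [0,0,0],
    [0,0,0],
    [0,0,0],
    [0,0,0],
    [0,0,0],
  ],
  fingers=[0.1,0.1,0.1,0.1,0.1,0.1],
)

```text
time: 14.25
position: [0.5011, -0.0216, 0.0786]
ee_rot: [0.34, 0.941, 0.0, -0.0]
ft_force: [0.6, -1.2, 1.3]
width: 0.0254
```

```bash
python3 -c "
from h import *
need(95,42)"
```

```text
t 14.25 origin(rail mm) [4.000e-02 9.221e+01 4.190e+01] freesole [3.000e-02 9.221e+01 1.590e+01] tilt deg [-0.  0.] F [ 0.63 -1.24  1.32] T [-0.41  0.04 -0.02] w 0.0254
tx [-0.769  0.639  0.   ] ty [0.639 0.769 0.   ]
d_tool for origin -> (0, 95, 42) [ 0.0018  0.0021 -0.0001]
turn [ 0. -0.  0.]
```

play_rows(
  offset=[
    [0.0008,0.001,0],
    [0.0008,0.001,0],
    [0.0008,0.001,0],
    [0.0008,0.001,0],
    [0.0008,0.001,0],
  ],
  turn=[
    [0,0,0],
    [0,0,0],
    [0,0,0],
    [0,0,0],
    [0,0,0],
  ],
  fingers=[0.1,0.1,0.1,0.1,0.1],
)

```text
time: 14.75
position: [0.5011, -0.0149, 0.0786]
ee_rot: [0.34, 0.941, -0.0, -0.0]
ft_force: [0.5, -1.6, 0.1]
width: 0.0253
```

```bash
python3 -c "
from h import *
need(95,42)"
```

```text
t 14.75 origin(rail mm) [2.000e-02 9.884e+01 4.185e+01] freesole [1.000e-02 9.882e+01 1.585e+01] tilt deg [-0.02 -0.04] F [ 0.52 -1.65  0.1 ] T [-0.56 -0.01  0.03] w 0.0253
tx [-0.769  0.639 -0.   ] ty [ 0.639  0.769 -0.001]
d_tool for origin -> (0, 95, 42) [-0.0024 -0.003  -0.0001]
turn [-0.05  0.01  0.  ]
```

play_rows(
  offset=[
    [0.0008,0.001,0],
    [0.0008,0.001,0],
  ],
  turn=[
    [0,0,0],
    [0,0,0],
  ],
  fingers=[0.1,0.1],
)

```text
time: 14.95
position: [0.501, -0.012, 0.0784]
ee_rot: [0.34, 0.941, -0.0, -0.0]
ft_force: [1.1, 0.0, -2.0]
width: 0.0252
```

```bash
python3 -c "
from h import *
need(95,42)"
```

```text
t 14.95 origin(rail mm) [-7.0000e-02  1.0171e+02  4.1720e+01] freesole [-8.000e-02  1.017e+02  1.572e+01] tilt deg [-0.04 -0.03] F [ 1.12  0.05 -1.99] T [ 0.03 -0.01 -0.05] w 0.0252
tx [-0.769  0.639  0.   ] ty [ 0.639  0.769 -0.001]
d_tool for origin -> (0, 95, 42) [-0.0043 -0.0051 -0.0003]
turn [-0.04 -0.01 -0.  ]
```

Drag, moment and spring force vanished together at y≈101 mm, so the foot has dropped. I stop the drag and let the post down.

play_rows(
  offset=[
    [0,0,0.0008],
    [0,0,0.0008],
    [0,0,0.0008],
    [0,0,0.0005],
    [0,0,0],
  ],
  turn=[
    [0,0,0],
    [0,0,0],
    [0,0,0],
    [0,0,0],
    [0,0,0],
  ],
  fingers=[0.1,0.1,0.1,0.1,0.1],
)

```text
time: 15.45
position: [0.5001, -0.011, 0.0748]
ee_rot: [0.339, 0.941, 0.0, -0.001]
ft_force: [-0.9, -0.5, -1.1]
width: 0.025
```

```bash
python3 -c "
from h import *
need(101.7,38)"
```

```text
t 15.45 origin(rail mm) [ -1.01 102.8   38.11] freesole [ -1.08 102.84  12.11] tilt deg [-0.14  0.08] F [-0.86 -0.46 -1.07] T [-0.12  0.04 -0.05] w 0.025
tx [-0.77   0.638  0.003] ty [ 0.638  0.77  -0.   ]
d_tool for origin -> (0, 101.7, 38) [-0.0015 -0.0002  0.0001]
turn [-0.03 -0.16 -0.  ]
```

play_rows(
  offset=[
    [0.0008,-0.0008,0.0004],
    [0,0,0.0004],
    [0,0,0],
  ],
  turn=[
    [0,-0.1,0],
    [0,0,0],
    [0,0,0],
  ],
  fingers=[0.1,0.1,0.1],
)

```text
time: 15.75
position: [0.4998, -0.0111, 0.0748]
ee_rot: [0.339, 0.941, 0.0, 0.0]
ft_force: [0.4, 0.4, -0.7]
width: 0.0255
```

```bash
python3 -c "
from h import *
need(101.7,38)"
```

```text
t 15.75 origin(rail mm) [ -1.23 102.73  38.08] freesole [ -1.19 102.75  12.08] tilt deg [0.07 0.03] F [ 0.39  0.39 -0.69] T [ 0.03 -0.04  0.02] w 0.0255
tx [-0.77   0.638 -0.001] ty [0.638 0.77  0.001]
d_tool for origin -> (0, 101.7, 38) [-0.0016 -0.      0.0001]
turn [ 0.07  0.03 -0.  ]
```

play_rows(
  offset=[
    [0,0,0],
    [0,0,0],
    [0,0,0],
    [0,0,0],
    [0,0,0],
    [0,0,0],
    [0,0,-0.01],
    [0,0,-0.025],
    [0,0,-0.03],
    [0,0,-0.035],
    [0,0,-0.03],
    [0,0,0],
  ],
  turn=[
    [0,0,0],
    [0,0,0],
    [0,0,0],
    [0,0,0],
    [0,0,0],
    [0,0,0],
    [0,0,0],
    [0,0,0],
    [0,0,0],
    [0,0,0],
    [0,0,0],
    [0,0,0],
  ],
  fingers=[0.65,0.65,0.65,0.65,0.65,0.65,0.65,0.65,0.65,0.65,0.65,0.65],
)

```text
time: 16.95
position: [0.4983, -0.0112, 0.2119]
ee_rot: [0.339, 0.941, 0.0, -0.001]
ft_force: [0.1, -0.1, 0.3]
width: 0.0559
```

```bash
python3 -c "
from h import *
need(101.7,38)
for n in('side','top'):
  p=shot(n)
  for d in mark_of(p,'post')[:3]: print(n,np.round((np.array(d['point'])-O)*1e3,1),round(d['score'],2))
  if n=='side':
    save(p,'s5.png',(250,150,370,250),6)"
```

```text
t 16.95 origin(rail mm) [ -2.76 102.65 175.17] freesole [ -2.79 102.66 149.17] tilt deg [-0.06  0.03] F [ 0.13 -0.08  0.34] T [ 0.05 -0.01  0.03] w 0.0559
tx [-0.77   0.639  0.001] ty [ 0.639  0.77  -0.   ]
d_tool for origin -> (0, 101.7, 38) [-0.0029  0.0011  0.1372]
turn [-0.01 -0.07 -0.  ]
side [ -2.1 101.4  39.1] 0.8
side [ -67.3 -288.1   17.4] 0.59
top [ -64.3 -294.5   17.9] 0.43
top [-4.5 -1.3 -1.3] 0.25
```

View pics/s5.png

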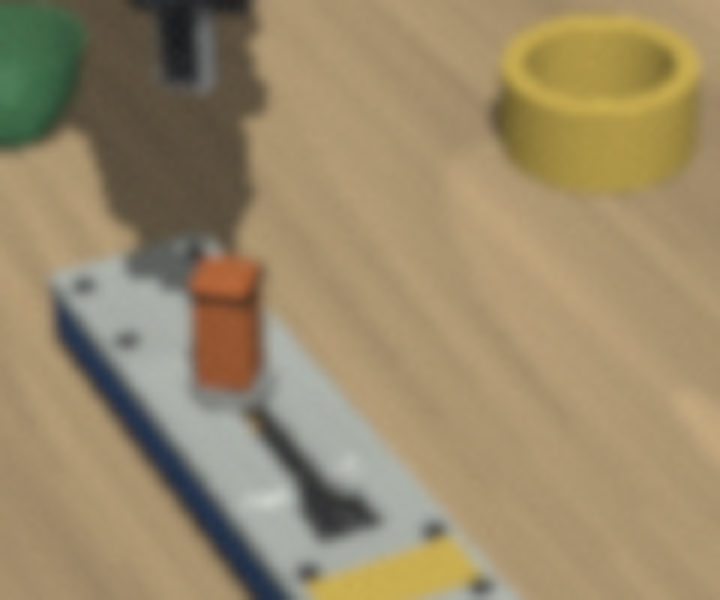

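The post stands upright in the slot, collar flush on the cover at crop (230,390), and the gripper is clear. I hand the job in.

```bash
python3 -c "
from plant import job_done
print(job_done())"
```

```text
the job is handed in; nothing more can be done
None
```

I moved the large orange-handled post from the wooden stand into the rail's hidden notch, let it down, let go and handed the job in at about 17 s. `job_done` reports no verdict.

- **Drag:** The foot went in through the square window and was dragged along the ledges with the spring pressed about 4 mm. At y ≈ 101 mm the drag, the moment and the spring force all vanished together, so I took it that the foot had dropped into the notch and stopped there.
- **Set down:** The collar came down to about 38.1 mm (home is 38 mm). That puts the free sole at about 12 mm, as it should be in the notch. Measured forces were at most about 3 N throughout, read at the end of each move.
- **Last look:** The side picture shows the post upright with its collar flush on the cover and the gripper well clear. The network put the post at rail x = -2.1, y = 101.4, z = 39.1 mm. The arm readings before letting go gave -1.2, 102.7 and 38.1 mm, which agrees within the 4 mm accuracy.
- **Failed check:** The top camera's network did not report the placed post. The gripper was probably in the way, so only the side view and the arm readings confirm the final place.

I never went near the pots, the tape roll or the look-alikes, though I took no final measurement of them.

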